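# Reverse the ratchet and close the red block-printing press

### The job

Close the red printing press, whose ratchet is still set to loosen: first flip the small yellow-tipped direction lever on its ratchet head over to the tightening side (the side to which the handle must swing to go clockwise seen from above). Then swing the handle back counter-clockwise to about 25 degrees behind where it stood at the start, which must now run free, and finally swing it clockwise until the pressing plate is down on the block and the screw will turn no further. Never loosen the screw, and leave the green press alone.

Things in the scene. Friction and masses are not known exactly. Their poses are not given: they have to be found in the camera images.
- red_press: Red bench press, bolted down: wooden base 200 x 170 x 22 mm, red crossbar on two columns, its top 160 mm up. Origin: underside centre, on the table, on the vertical screw axis; z up. On the screw sits a round steel ratchet head, radius 41 mm, z 166 to 206 mm. An arm (20 mm wide, top at z 191 mm) runs from it to an upright red knob. Nothing else nearby is as high.
- red_knob (a point): Top centre of the red press's upright round knob: 27 mm in diameter, z 190 to 251 mm, 150 mm from the screw axis, with room all round. It swings level about the screw axis with head, arm and direction lever. Swung free it takes about 2 N and stays where left; driving the screw takes about 6 N. Ratchet steps are 24 degrees: so much play may pass before it takes up the screw.
- red_handle (a joint): Angle of head, arm and knob, rad, growing clockwise seen from above; near 0 at the start, free to swing 2.2 either way. At value q the knob stands at (-0.150 cos q, 0.150 sin q) m in the press's frame (at 0 the arm points along the press's -x).
- red_tip (a point): Middle of the yellow tip (18 along the arm x 11 x 20 mm tall) of the direction lever, a black paddle standing out of the head's top between screw and knob, 28 mm from the screw axis. It rocks sideways, across the arm, about a level axis along the arm at z 199 mm, 42 mm below this point: the tip goes 33 mm from side to side, its top at z about 247 mm. Head below: z 206 mm.
- red_lever (a joint): The direction lever's lean, rad, -0.4 to 0.4, stays where left, about 1.5 N at the tip moves it. About -0.4 (start): leans to the side to which the knob swings counter-clockwise seen from above (press's -y at handle 0); drives the screw loose, runs free clockwise. +0.3 or more: leans to the other side (press's +y at handle 0); tightens clockwise, runs free counter-clockwise.
- red_screw (a joint): Turn of the press's screw, rad, growing clockwise seen from above (tightening, plate comes down). 0 at the start; hard stop at 0.8, when the plate lies on the block, 5 mm lower. Stiff: it moves only when the ratchet drives it.
- green_knob (a point): Top centre of the knob of the other press, green, a bystander of the same build and sizes, its arm pointing roughly the same way. Leave it where it is.

How it is judged (in metres and radians):
On the way, in this order (a step that is already met when the one before it is completed fails the run):
1. the direction lever of the red press is flipped to the tightening side (value of joint red_lever above 0.28 rad and value of joint red_handle above -0.15 rad), for 0.2 s.
2. the handle is swung back counter-clockwise, running free (value of joint red_handle below -0.22 rad and value of joint red_lever above 0.25 rad and value of joint red_screw above -0.1 rad), for 0.1 s.
3. the handle is swung clockwise and the screw tightened (value of joint red_screw above 0.65 rad), for 0.1 s.
At the end, for the whole second after the job is handed in: The red press's screw stands at 0.65 rad or more (plate within 1 mm of its lowest), the lever is still on the tightening side (above 0.25 rad), screw and handle at rest (value of joint red_screw above 0.65 rad and value of joint red_lever above 0.25 rad and velocity of joint each of red_screw, red_handle below 0.1 rad/s and velocity of joint red_handle above -0.1 rad/s); the robot touches nothing.
It fails at once if the red press's screw was loosened by more than 0.12 rad (value of joint red_screw below -0.12 rad).
It fails at once if the knob of the green press was moved by more than 25 mm (distance of green_knob from where it was at the start of the episode above 0.025 m).
It also fails if it takes over 45 s, if anything falls off the work surface, if the arm or the gripper's body presses on something with over 40 N, if the wrist force passes 120 N, or if a joint passes its speed limit or range.

### The arm

A 6-joint arm with a two-finger parallel gripper is mounted at the origin on the work surface. World frame = base frame: x ahead of the robot, y to its left, z up, the work surface at z = 0. Lengths are in m, angles in degrees, forces in N, time in s.
With the tool pointing down it reaches from about 0.375 to 0.9 m from the base axis. Payload 3.1 kg.
Tool frame: the origin (TCP) lies at the very end of the fingers, on their centre line; the grasp point (between the pads) lies behind it (bot.grip_depth is the z of the grasp point in the tool frame, in m); z points along the fingers, y is the direction in which the jaws open and shut (so a half turn about z gives the same grasp; the last joint's range is limited). The gripper opens to 87 mm and grips with 3 to 60 N. Pads are 19 mm wide; open, the fingers measure 117 mm over their backs; the gripper's body (75 mm by 190 mm) begins 51 mm behind the grasp point.
Start: joints at [52.913, 30.224, 82.088, -0, 67.689, -10.227], TCP at [0.282, 0.558, 0.223] pointing down, gripper open.
Joint ranges: [-176.69, 176.69], [-43.24, 126.21], [12.49, 139.97], [-82, 262], [0, 151.66], [-163.58, 163.58]. Speed limits (degrees/s): [159.86, 159.86, 180, 180, 180, 180].

### API

Orientations are given as a 3x3 rotation matrix whose columns are the frame's x, y, z axes.
In Python, from rig import bot, vision gives the robot as it stands. The module is installed in compiled form; this text tells all that it offers.
- The arm moves only by the shell command python3 -m jog 'ROWS'. ROWS is JSON, a list of rows, each a list of 3 entries, a list of its own where there are three numbers: the shift along the tool's x, y, z in mm, then the turn, a rotation vector about the tool's x, y, z in degrees, then the closure, from 0 (fully open) to 1 (shut). In form: [[[dx, dy, dz], [wx, wy, wz], fingers], ...]. A call has 1 to 12 rows; each row is the pose to reach, as a shift and turn from the pose commanded when the call began, along the tool's axes at that moment; what a row does not reach only later rows make up. A row lasts 1/12 s, in which the tool goes at most 41.7 mm and 7.16 degrees, less where a joint would pass 70% of its speed; a pose out of reach is approached as far as the arm can. A call with a gripper value outside its range is refused whole. The fingers move at their own pace and stop on an object; the grip force is fixed at half the most. Time passes only in rows, so rows that repeat a pose let the fingers close. It gives the time, the measured TCP pose, the force and the opening at its end, in the units of the state.
- bot.read_state(): the state, without advancing time (a new reading comes with each control period).
- vision.capture(name): name is "scene" or "side" or "wrist"; returns the picture (480x640x3 uint8, red, green, blue); there is no depth.
- vision.camera_info(name): a dict with "intrinsics" (3x3 intrinsics, pixels), "camera_from_world" (4x4, takes a point from world to camera coordinates); the wrist camera has in their place "mount" (4x4, takes a point from camera to tool coordinates, whose origin is the TCP and whose axes are the flange's). Camera axes: x right, y up, looking along -z (the intrinsics and any distortion apply to the point x, -y, -z); pixel columns grow to the right and rows downward; lengths in m; the calibration is good to about 2 mm. The wrist camera is an equidistant fisheye: a pixel r from the principal point sees the ray r / f radians off the axis. A picture is of the moment at which its call begins: read the wrist's pose just before it. camera_info takes no time and is no camera call.
- bot.hand_in(): hands the job in, once; it reports no verdict.
The state is a dict: "time_s": time; "joint_positions": joint angles; "qvel": joint speeds; "tau": joint torques, N m; "position": TCP position; "tcp_rot": TCP orientation; "force": force on the tool from outside, world axes, zero at the start; "moment": the same for the moment, N m; "opening": opening from 0.0 (shut) to 1.0 (fully open).
Only numpy, scipy, OpenCV 4.12 (cv2) and the standard library are available. Lean on these libraries where they do the work, as an engineer would, in place of code of your own. Each camera call takes 0.05 s, during which the arm holds its last target. There are 200 camera calls.

## Working session

There is one attempt and no reset: what is moved stays moved. The work goes in short steps, Python scripts to look and compute and a shell command to move; the robot and the scene stay as the last step left them, time stands still between calls to the robot, and variables do not carry over. Pictures are saved under pics/ and viewed, about 8 in all and at most 12, crops included, and the job is handed in when it is done.

```bash
mkdir -p pics
python3 - <<'E'
from rig import bot, vision
import cv2,numpy as np
np.set_printoptions(precision=4,suppress=True)
for n in ("scene","side"):
    cv2.imwrite(f"pics/{n}0.png",vision.capture(n)[:,:,::-1]); i=vision.camera_info(n); print(n,i)
print(vision.camera_info("wrist"),bot.grip_depth)
print(bot.read_state())
E
```

```text
scene {'intrinsics': array([[623.1894,   0.    , 321.9061],
       [  0.    , 623.1894, 235.1429],
       [  0.    ,   0.    ,   1.    ]]), 'camera_from_world': array([[-0.33  ,  0.9439, -0.009 ,  0.1911],
       [-0.8072, -0.2772,  0.5212,  0.329 ],
       [ 0.4895,  0.1793,  0.8534, -1.471 ],
       [ 0.    ,  0.    ,  0.    ,  1.    ]])}
side {'intrinsics': array([[543.8617,   0.    , 328.8878],
       [  0.    , 543.8617, 249.6358],
       [  0.    ,   0.    ,   1.    ]]), 'camera_from_world': array([[ 0.9947, -0.1015,  0.0142, -0.5172],
       [ 0.0474,  0.5786,  0.8142, -0.1356],
       [-0.0909, -0.8092,  0.5804, -0.9749],
       [ 0.    ,  0.    ,  0.    ,  1.    ]])}
{'intrinsics': array([[371.6483,   0.    , 316.7254],
       [  0.    , 371.6483, 235.2015],
       [  0.    ,   0.    ,   1.    ]]), 'mount': array([[ 0.0001,  0.9554,  0.2953,  0.0823],
       [ 1.    , -0.0004,  0.0008,  0.0003],
       [ 0.0009,  0.2953, -0.9554, -0.1623],
       [ 0.    ,  0.    ,  0.    ,  1.    ]])} -0.0187
{'time_s': 0.1, 'joint_positions': array([ 52.912 ,  30.2725,  82.1483,  -0.0002,  67.6896, -10.2274]), 'qvel': array([-0.0669, -0.0039, -0.185 , -0.0202, -0.0213,  0.0036]), 'tau': array([ -0.0008, -44.0993, -17.7149,   0.0634,   0.0535,  -0.0001]), 'position': array([0.282 , 0.5571, 0.2217]), 'tcp_rot': array([[-0.8921,  0.4518, -0.0012],
       [ 0.4518,  0.8921, -0.0015],
       [ 0.0003, -0.0019, -1.    ]]), 'force': array([-0.9706, -0.0089, -0.3833]), 'moment': array([-0.0007,  0.052 ,  0.0031]), 'opening': 0.9977712855145172}
```

View pics/scene0.png

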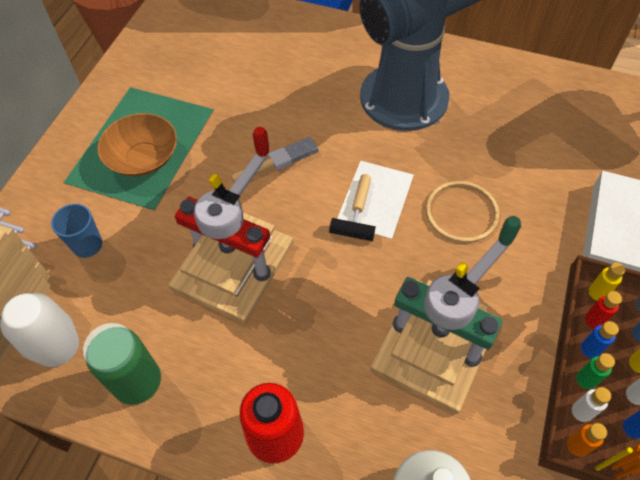

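View pics/side0.png

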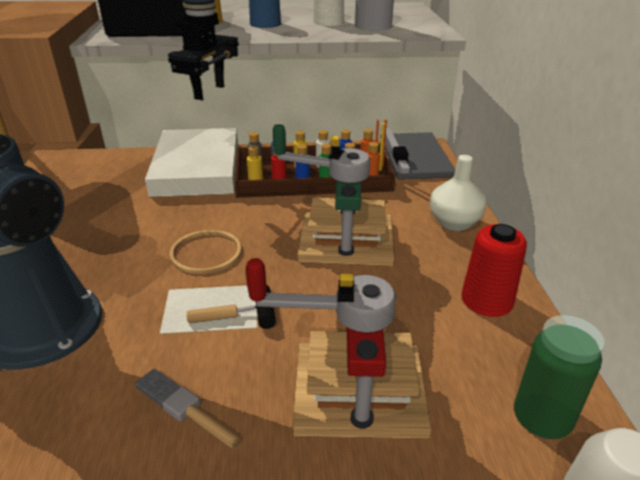

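The scene view has the red knob top at about (261,131), yellow tip (216,181) and head centre (218,213). In the side view these are (256,264), (347,281) and (371,291). The green press is well off to the side.

```bash
cat > h.py <<'E'
from rig import bot, vision
import numpy as np
from scipy.optimize import least_squares
np.set_printoptions(precision=4,suppress=True)
def proj(n,p):
    i=vision.camera_info(n); c=i["camera_from_world"]; q=c[:3,:3]@p+c[:3,3]
    K=i["intrinsics"]; return np.array([K[0,0]*q[0]/-q[2]+K[0,2],K[1,1]*-q[1]/-q[2]+K[1,2]])
def tri(obs,z=None):
    f=lambda p:np.r_[np.concatenate([proj(n,p)-o for n,o in obs]),[] if z is None else (p[2]-z)*2000]
    s=least_squares(f,[.4,-.2,.2]); return s.x,s.fun
def press(obs):
    # obs: list of (cam,name,px); fit x,y,yaw,q,lean
    def pts(v):
        x,y,yaw,q,l=v; R=np.array([[np.cos(yaw),-np.sin(yaw),0],[np.sin(yaw),np.cos(yaw),0],[0,0,1]])
        a=np.array([-np.cos(q),np.sin(q),0]); t=np.array([np.sin(q),np.cos(q),0])
        P=lambda p:R@p+[x,y,0]
        return dict(knob=P(.15*a+[0,0,.251]),tip=P(.028*a+.042*np.sin(l)*t+[0,0,.199+.042*np.cos(l)]),hub=P(np.array([0,0,.206])))
    return pts
E
python3 - <<'E'
from h import *
for nm,a,b,z in (("knob",(261,131),(256,264),.251),("tip",(216,181),(347,281),None),("hub",(218,213),(371,291),.206)):
    p,r=tri([("scene",a),("side",b)],z); print(nm,p,r)
import cv2
a=vision.capture("scene")[100:260,160:310]; b=vision.capture("side")[240:360,230:410]
cv2.imwrite("pics/c.png",np.vstack([cv2.resize(x,(600,h),interpolation=cv2.INTER_CUBIC) for x,h in((a,600),)])[:,:,::-1])
E
```

```text
knob [ 0.4009 -0.177   0.2504] [-2.1468 -1.3682 -0.0123 -2.9587 -1.2111]
tip [ 0.5186 -0.2094  0.2348] [-0.4014  0.453  -0.4142 -0.2242]
hub [ 0.5566 -0.1944  0.2055] [-0.898  -1.8897  0.8151 -1.9058 -0.9008]
```

View pics/c.png

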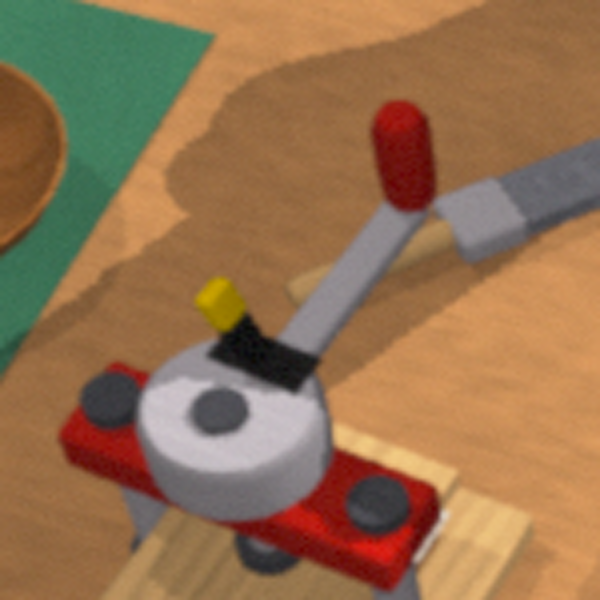

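The crop confirms the tip leans towards world -y, with knob top at about (260,130) and tip at (215,181) in full-image pixels. The press sits at about (0.555,-0.195), yaw about -6°. I'll go above with the fingers shut and look from close up.

```bash
cat >> h.py <<'E'
from scipy.spatial.transform import Rotation as Ro
def go(p,yaw=None):
    "tool shift mm and turn deg to world point p with tool y axis at yaw deg"
    s=bot.read_state(); R=s["tcp_rot"]
    d=R.T@(np.array(p)-s["position"])*1000
    if yaw is None: w=0
    else:
        c=np.radians(yaw); y=np.array([np.cos(c),np.sin(c),0]); z=np.array([0,0,-1.]); T=np.c_[np.cross(y,z),y,z]
        w=Ro.from_matrix(R.T@T).as_rotvec(degrees=True)
    return d,w
def wpx(p):
    s=bot.read_state(); i=vision.camera_info("wrist"); M=i["mount"]; K=i["intrinsics"]
    t=s["tcp_rot"].T@(np.array(p)-s["position"]); c=M[:3,:3].T@(t-M[:3,3]); v=np.array([c[0],-c[1],-c[2]])
    th=np.arctan2(np.hypot(v[0],v[1]),v[2]); return K[:2,2]+K[0,0]*th*v[:2]/np.hypot(v[0],v[1])
def wray(px,z):
    s=bot.read_state(); i=vision.camera_info("wrist"); M=i["mount"]; K=i["intrinsics"]
    d=np.array(px)-K[:2,2]; th=np.hypot(*d)/K[0,0]; u=d/np.hypot(*d)*np.sin(th)
    R=s["tcp_rot"]@M[:3,:3]; o=s["position"]+s["tcp_rot"]@M[:3,3]; r=R@np.array([u[0],-u[1],-np.cos(th)])
    return o+r*(z-o[2])/r[2]
E
python3 -c "
from h import *
print(go([.282,.558,.35],83.7)); print(go([.517,-.253,.33],83.7))"
```

```text
(array([   0.4756,    0.4988, -128.0667]), array([ -0.0735,  -0.0284, -20.5638]))
(array([-575.6366, -616.7637, -107.3856]), array([ -0.0735,  -0.0284, -20.5638]))
```

```bash
python3 -m jog '[[[0,0,-40],[0,0,-7],1],[[0,0,-80],[0,0,-14],1],[[0,0,-128],[0,0,-20.5],1],[[-28,-30,-128],[0,0,-20.5],1],[[-56,-60,-128],[0,0,-20.5],1],[[-84,-90,-128],[0,0,-20.5],1],[[-112,-120,-128],[0,0,-20.5],1],[[-140,-150,-128],[0,0,-20.5],1],[[-168,-180,-128],[0,0,-20.5],1],[[-196,-210,-128],[0,0,-20.5],1],[[-224,-240,-128],[0,0,-20.5],1],[[-252,-270,-128],[0,0,-20.5],1]]'; python3 -c "
from h import *
print(go([.517,-.253,.33],83.7))"
```

```text
time_s: 1.2
position: [0.385, 0.201, 0.3506]
tcp_rot: [[-0.994, 0.11, 0.0], [0.11, 0.994, -0.0], [-0.0, 0.0, -1.0]]
force: [0.3, -0.0, -0.3]
opening: 0.173
(array([-181.2366, -436.6675,   20.6319]), array([ 0.0005,  0.015 , -0.0276]))
```

```bash
python3 -m jog '[[[-15,-36,2],[0,0,0],1],[[-30,-72,4],[0,0,0],1],[[-45,-109,6],[0,0,0],1],[[-60,-145,8],[0,0,0],1],[[-75,-181,10],[0,0,0],1],[[-90,-218,12],[0,0,0],1],[[-106,-255,14],[0,0,0],1],[[-121,-291,16],[0,0,0],1],[[-136,-327,18],[0,0,0],1],[[-151,-364,20],[0,0,0],1],[[-166,-400,20],[0,0,0],1],[[-181,-437,20],[0,0,0],1]]'; python3 -m jog '[[[0,0,0],[0,0,0],1],[[0,0,0],[0,0,0],1],[[0,0,0],[0,0,0],1]]'
python3 - <<'E'
from h import *
import cv2
print(bot.read_state()["position"])
for n,p in dict(hub=[.555,-.195,.206],tip=[.522,-.208,.237],knob=[.404,-.178,.251]).items(): print(n,wpx(p))
cv2.imwrite("pics/w1.png",vision.capture("wrist")[:,:,::-1])
E
```

```text
time_s: 2.2
position: [0.5165, -0.2533, 0.3301]
tcp_rot: [[-0.994, 0.111, -0.001], [0.111, 0.994, 0.001], [0.001, 0.001, -1.0]]
force: [1.0, 0.6, 0.9]
opening: 0.003
time_s: 2.45
position: [0.5161, -0.2511, 0.3299]
tcp_rot: [[-0.994, 0.111, -0.001], [0.111, 0.994, 0.002], [0.002, 0.001, -1.0]]
force: [0.2, 0.7, -1.1]
opening: 0.006
[ 0.5161 -0.2511  0.3299]
hub [387.6255 265.3004]
tip [375.6417 241.2255]
knob [408.756   70.3487]
```

View pics/w1.png

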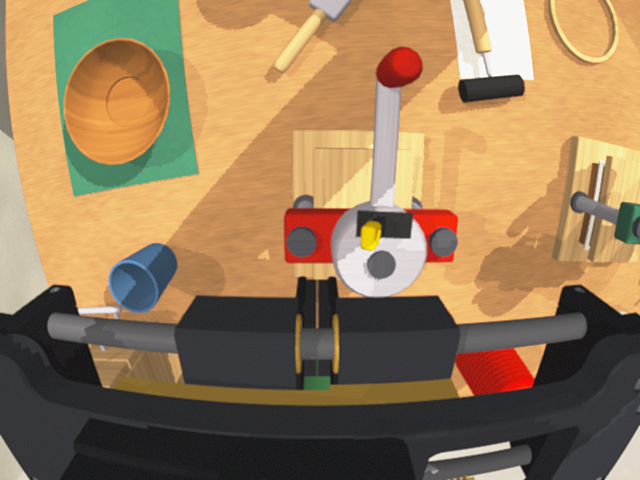

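The wrist view shows the head centre at (380,263), tip (371,234) and knob top (405,62), all close to the predictions.

Run:
```python
from h import *
h=wray((380,263),.206);t=wray((371,234),.24);k=wray((405,63),.251); print(h,t,k)
d=(k-h)[:2]; print(np.linalg.norm(d),np.degrees(np.arctan2(d[1],d[0])),(t-h)[:2]@d/np.linalg.norm(d))
tt=np.array([.11,.994,0]); p=np.array([t[0],t[1],.0])-.042*tt
for q in (p+[0,0,.222],p+.085*tt*0.9+[0,0,.222]): print(q,go(q))
```

```text
[ 0.5523 -0.2007  0.206 ] [ 0.5153 -0.2107  0.24  ] [ 0.3989 -0.1794  0.251 ]
0.15484564425675862 172.10501509502035 0.03526034899317037
[ 0.5106 -0.2525  0.222 ] (array([  5.0557,  -2.7997, 108.2083]), 0)
[ 0.5191 -0.1764  0.222 ] (array([  5.0781,  73.7054, 108.2996]), 0)
```

```bash
python3 -m jog '[[[5,-3,36],[0,0,0],1],[[5,-3,72],[0,0,0],1],[[5,-3,108],[0,0,0],1],[[5,-3,108],[0,0,0],1],[[5,-3,108],[0,0,0],1]]';python3 -m jog '[[[0,6,0],[0,0,0],1],[[0,12,0],[0,0,0],1],[[0,18,0],[0,0,0],1],[[0,22,0],[0,0,0],1],[[0,26,0],[0,0,0],1],[[0,30,0],[0,0,0],1],[[0,34,0],[0,0,0],1],[[0,38,0],[0,0,0],1],[[0,42,0],[0,0,0],1],[[0,46,0],[0,0,0],1],[[0,49,0],[0,0,0],1],[[0,52,0],[0,0,0],1]]'; python3 -m jog '[[[0,0,0],[0,0,0],1],[[0,0,0],[0,0,0],1]]'
python3 - <<'E'
from h import *
import cv2
f=vision.capture("wrist")[:,:,::-1]; s=vision.capture("scene")[:,:,::-1]
cv2.imwrite("pics/w2.png",np.hstack([cv2.resize(f[20:340,240:560],(400,400)),cv2.resize(s[90:290,140:340],(400,400),interpolation=cv2.INTER_CUBIC)]))
E
```

```text
time_s: 2.92
position: [0.5103, -0.2518, 0.2217]
tcp_rot: [[-0.994, 0.109, -0.004], [0.109, 0.994, 0.003], [0.004, 0.003, -1.0]]
force: [1.9, 0.4, 0.7]
opening: 0.0
time_s: 3.92
position: [0.5172, -0.202, 0.2224]
tcp_rot: [[-0.994, 0.111, -0.0], [0.111, 0.994, -0.0], [0.0, -0.0, -1.0]]
force: [0.6, -1.6, -0.8]
opening: 0.011
time_s: 4.08
position: [0.5168, -0.2017, 0.2223]
tcp_rot: [[-0.994, 0.111, -0.001], [0.111, 0.994, 0.001], [0.001, 0.001, -1.0]]
force: [-0.1, 0.3, 0.4]
opening: 0.009
```

View pics/w2.png

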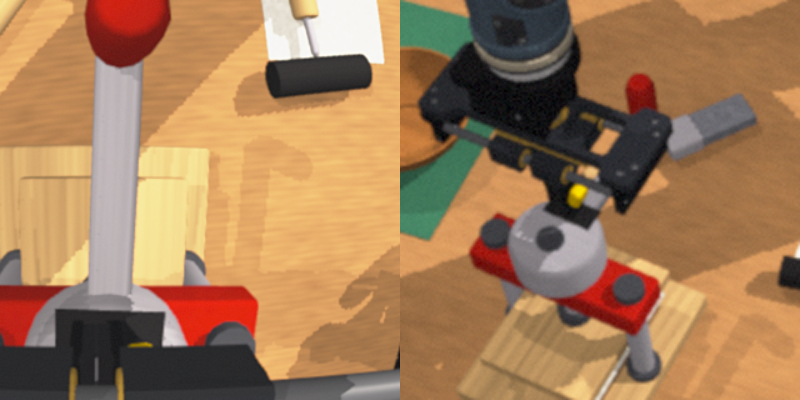

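The tip has moved to scene (228,187), and the lever is about halfway over. I'll keep pushing.

```bash
python3 -m jog '[[[0,3,0],[0,0,0],1],[[0,6,0],[0,0,0],1],[[0,8,0],[0,0,0],1],[[0,10,0],[0,0,0],1],[[0,10,0],[0,0,0],1]]'
python3 - <<'E'
from h import *
import cv2
s=vision.capture("scene")
m=(s[:,:,0]>150)&(s[:,:,1]>120)&(s[:,:,2]<40); ys,xs=np.nonzero(m[150:220,180:280]); px=(xs.mean()+180,ys.mean()+150); print(px,len(xs))
print(tri([("scene",px)],.24)[0], tri([("scene",(215.3,181.3))],.237)[0])
E
python3 -m jog '[[[0,3,0],[0,0,0],1],[[0,3,0],[0,0,0],1]]'
```

```text
time_s: 4.6
position: [0.5188, -0.1955, 0.2229]
tcp_rot: [[-0.994, 0.11, 0.001], [0.11, 0.994, -0.007], [-0.002, -0.007, -1.0]]
force: [0.6, -8.2, -2.1]
opening: 0.001
(np.float64(232.30357142857144), np.float64(188.48214285714286)) 56
[ 0.5261 -0.1746  0.24  ] [ 0.5199 -0.209   0.237 ]
time_s: 4.82
position: [0.5193, -0.1945, 0.223]
tcp_rot: [[-0.994, 0.11, 0.002], [0.11, 0.994, -0.011], [-0.003, -0.011, -1.0]]
force: [-0.8, -12.6, -3.4]
opening: 0.004
```

Force rises to 12 N, so the lever is at its stop, and the tip has gone over by 34 mm. I'll back off, rise, and set up over the knob.

```bash
python3 -m jog '[[[0,-12,0],[0,0,0],1],[[0,-30,0],[0,0,0],1],[[0,-30,-35],[0,0,0],1],[[0,-30,-70],[0,0,0],0.4],[[30,-10,-80],[0,0,0],0.4],[[60,10,-80],[0,0,0],0.4],[[90,10,-80],[0,0,0],0.4],[[90,10,-80],[0,0,0],0.4],[[90,10,-80],[0,0,0],0.4]]'
python3 - <<'E'
from h import *
import cv2
print(wpx([.4,-.179,.251]))
f=vision.capture("wrist")[:,:,::-1]; s=vision.capture("scene")[:,:,::-1]; print(bot.read_state()["position"])
cv2.imwrite("pics/w3.png",np.hstack([cv2.resize(f[40:360,240:560],(400,400)),cv2.resize(s[90:290,140:340],(400,400),interpolation=cv2.INTER_CUBIC)]))
E
```

```text
time_s: 5.57
position: [0.4291, -0.1685, 0.3029]
tcp_rot: [[-0.994, 0.111, 0.0], [0.111, 0.994, 0.001], [-0.0, 0.001, -1.0]]
force: [0.1, -0.8, 0.6]
opening: 0.37
[292.907  216.3911]
[ 0.4311 -0.1699  0.3029]
```

View pics/w3.png

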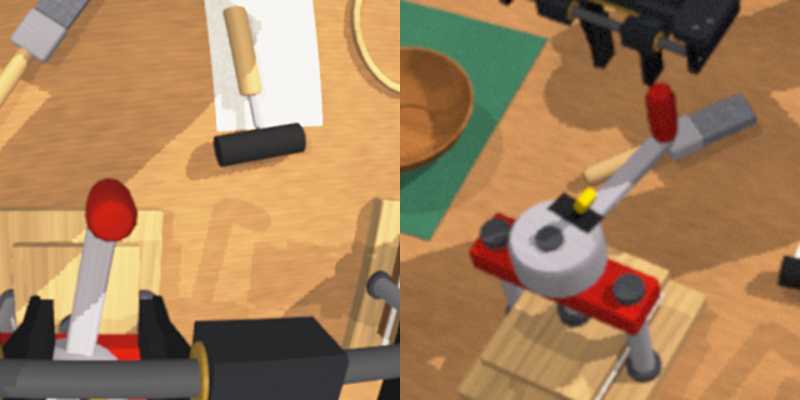

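The lever now leans to the tightening side, tip at scene (232,190). The handle swung slightly clockwise, and the knob top is at wrist pixel about (330,209) and scene (270,136).

Run:
```python
from h import *
k=wray((330.5,209),.251); k2=tri([("scene",(270,135.5))],.25)[0]; print(k,k2)
h=np.array([.550,-.199,0]); k=(k+k2)/2; d=(k-h)[:2]; a=np.degrees(np.arctan2(d[1],d[0])); r=np.linalg.norm(d); print(a,r)
print(go([k[0],k[1],.218],a-90))
# chained: world knob targets, arc
q0=np.radians(a)
for dq in (10,20,30,37,42): 
    b=q0+np.radians(dq); print(dq,(h+[.15*np.cos(b),.15*np.sin(b),.218]))
```

```text
[ 0.4001 -0.1578  0.251 ] [ 0.4067 -0.1537  0.25  ]
163.56979401993033 0.1528459482190168
(array([29.2873, 10.9881, 84.8638]), array([-0.0027,  0.1003, 10.0471]))
10 [ 0.4009 -0.1822  0.218 ]
20 [ 0.4003 -0.2083  0.218 ]
30 [ 0.4042 -0.2342  0.218 ]
37 [ 0.4096 -0.2517  0.218 ]
42 [ 0.4147 -0.2637  0.218 ]
```

```bash
python3 -m jog '[[[15,6,0],[0,0,5],0.4],[[29,11,0],[0,0,10],0.4],[[29,11,0],[0,0,10],0.4],[[29,11,30],[0,0,10],0.4],[[29,11,60],[0,0,10],0.4],[[29,11,85],[0,0,10],0.4],[[29,11,85],[0,0,10],0.4],[[29,11,85],[0,0,10],0.4]]'
python3 - <<'E'
from h import *
import cv2
s=bot.read_state(); R=s["tcp_rot"];p=s["position"]; h=np.array([.550,-.199,p[2]])
r=R.T@(h-p)*1000; print(r)
for dq in range(5,46,5):
    w=Ro.from_rotvec([0,0,-dq],degrees=True).as_matrix(); print(dq,np.round(r-w@r,1))
f=vision.capture("wrist")[:,:,::-1]
cv2.imwrite("pics/w4.png",f[120:440,140:500])
E
```

```text
time_s: 6.33
position: [0.4033, -0.1557, 0.2168]
tcp_rot: [[-0.96, 0.28, -0.002], [0.28, 0.96, 0.002], [0.002, 0.001, -1.0]]
force: [0.8, -0.3, 0.4]
opening: 0.6
[-152.97     -0.4271   -0.3419]
5 [ -0.5 -13.3   0. ]
10 [ -2.2 -26.6   0. ]
15 [ -5.1 -39.6   0. ]
20 [ -9.1 -52.3  -0. ]
25 [-14.2 -64.7   0. ]
30 [-20.3 -76.5   0. ]
35 [-27.4 -87.8   0. ]
40 [-35.5 -98.4   0. ]
45 [ -44.5 -108.3    0. ]
```

View pics/w4.png

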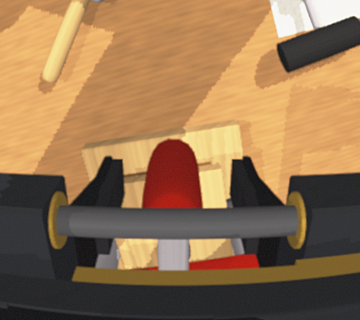

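The knob is centred between the open fingers. Now I'll swing it counter-clockwise.

```bash
python3 -m jog '[[[-0.5,-13,0],[0,0,-5],0.4],[[-1.5,-20,0],[0,0,-7.5],0.4],[[-2,-27,0],[0,0,-10],0.4],[[-3.5,-33,0],[0,0,-12.5],0.4],[[-5,-40,0],[0,0,-15],0.4],[[-7,-46,0],[0,0,-17.5],0.4],[[-9,-52,0],[0,0,-20],0.4],[[-11.5,-58.5,0],[0,0,-22.5],0.4],[[-14,-65,0],[0,0,-25],0.4],[[-17,-70.5,0],[0,0,-27.5],0.4],[[-20,-76.5,0],[0,0,-30],0.4],[[-23.5,-82,0],[0,0,-32.5],0.4]]'
python3 - <<'E'
from h import *
import cv2
s=bot.read_state(); R=s["tcp_rot"];p=s["position"]; h=np.array([.550,-.199,p[2]])
r=R.T@(h-p)*1000; print(r)
for dq in range(5,11,5):
    w=Ro.from_rotvec([0,0,-dq],degrees=True).as_matrix(); print(dq,np.round(r-w@r,1))
f=vision.capture("wrist")[:,:,::-1]; s=vision.capture("scene")[:,:,::-1]
cv2.imwrite("pics/w5.png",np.hstack([cv2.resize(f[120:440,160:480],(400,400)),cv2.resize(s[90:290,140:340],(400,400),interpolation=cv2.INTER_CUBIC)]))
E
```

```text
time_s: 7.38
position: [0.4031, -0.2413, 0.2194]
tcp_rot: [[-0.96, -0.281, 0.002], [-0.281, 0.96, -0.001], [-0.002, -0.002, -1.0]]
force: [-0.2, 1.4, -0.2]
opening: 0.6
[-152.8701   -0.6874    0.2718]
5 [ -0.5 -13.3  -0. ]
10 [ -2.2 -26.6   0. ]
```

View pics/w5.png

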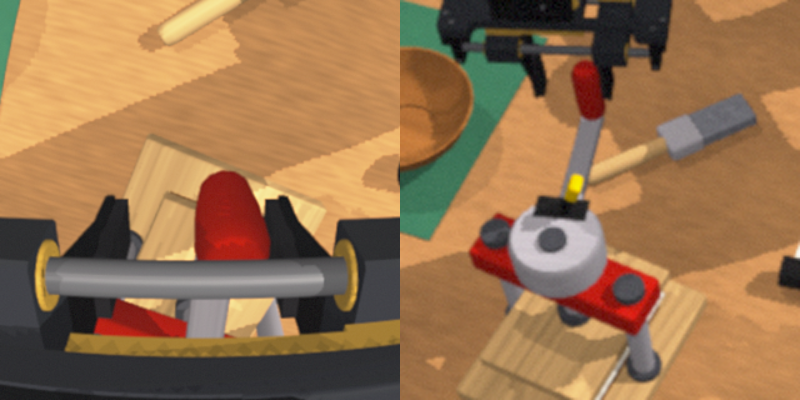

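The handle follows with only about 1.4 N, so it runs free and the lever stays over. I'll go 7° further, then compute the clockwise arc.

```bash
python3 -m jog '[[[0,-7,0],[0,0,-2.5],0.4],[[-0.5,-13,0],[0,0,-5],0.4],[[-1,-19,0],[0,0,-7],0.4],[[-1,-19,0],[0,0,-7],0.4],[[-1,-19,0],[0,0,-7],0.4]]'
python3 - <<'E'
from h import *
s=bot.read_state(); R=s["tcp_rot"];p=s["position"]; h=np.array([.550,-.199,p[2]])
print(np.degrees(np.arctan2(*(p-h)[[1,0]])))
sc=vision.capture("scene").astype(int); m=(sc[:,:,0]>90)&(sc[:,:,1]<40)&(sc[:,:,2]<45); ys,xs=np.nonzero(m[90:160,200:300]); t=ys.min(); px=(xs[ys<t+5].mean()+200,t+93); k=tri([("scene",px)],.248)[0]; print(px,k,np.degrees(np.arctan2(*(k-h)[[1,0]])))
r=np.array([-151,0,0])
for dq in range(5,61,5):
    w=Ro.from_rotvec([0,0,dq],degrees=True).as_matrix(); print(dq,np.round(r-w@r,1))
E
```

```text
time_s: 7.9
position: [0.4091, -0.2592, 0.2185]
tcp_rot: [[-0.92, -0.392, 0.002], [-0.392, 0.92, -0.002], [-0.001, -0.003, -1.0]]
force: [-0.6, -0.3, 0.2]
opening: 0.598
-156.86505113363538
(np.float64(222.28205128205127), np.int64(123)) [ 0.4057 -0.2453  0.248 ] -162.20806246403677
5 [-0.6 13.2  0. ]
10 [-2.3 26.2  0. ]
15 [-5.1 39.1  0. ]
20 [-9.1 51.6  0. ]
25 [-14.1  63.8   0. ]
30 [-20.2  75.5   0. ]
35 [-27.3  86.6   0. ]
40 [-35.3  97.1   0. ]
45 [-44.2 106.8   0. ]
50 [-53.9 115.7   0. ]
55 [-64.4 123.7   0. ]
60 [-75.5 130.8   0. ]
```

The knob is about 26° behind its start. Now clockwise.

```bash
python3 -m jog '[[[-0.6,13,0],[0,0,5],0.4],[[-1.5,20,0],[0,0,7.5],0.4],[[-2.3,26,0],[0,0,10],0.4],[[-3.5,33,0],[0,0,12.5],0.4],[[-5,39,0],[0,0,15],0.4],[[-7,45.5,0],[0,0,17.5],0.4],[[-9,51.5,0],[0,0,20],0.4],[[-11.5,58,0],[0,0,22.5],0.4],[[-14,64,0],[0,0,25],0.4],[[-17,70,0],[0,0,27.5],0.4],[[-20,75.5,0],[0,0,30],0.4],[[-20,75.5,0],[0,0,30],0.4]]'
python3 -m jog '[[[-0.6,13,0],[0,0,5],0.4],[[-1.5,20,0],[0,0,7.5],0.4],[[-2.3,26,0],[0,0,10],0.4],[[-3.5,33,0],[0,0,12.5],0.4],[[-5,39,0],[0,0,15],0.4],[[-7,45.5,0],[0,0,17.5],0.4],[[-9,51.5,0],[0,0,20],0.4]]'
python3 - <<'E'
from h import *
import cv2
s=bot.read_state(); p=s["position"]; h=np.array([.550,-.199,p[2]])
print(np.degrees(np.arctan2(*(p-h)[[1,0]])),s["tcp_rot"].T@(h-p),s["tcp_rot"].T@s["force"])
f=vision.capture("wrist")[:,:,::-1]; s=vision.capture("scene")[:,:,::-1]
cv2.imwrite("pics/w6.png",np.hstack([cv2.resize(f[120:440,160:480],(400,400)),cv2.resize(s[90:290,140:340],(400,400),interpolation=cv2.INTER_CUBIC)]))
E
```

```text
time_s: 8.95
position: [0.3978, -0.1819, 0.2182]
tcp_rot: [[-0.993, 0.12, 0.002], [0.12, 0.993, -0.003], [-0.003, -0.003, -1.0]]
force: [1.0, -2.8, -0.6]
opening: 0.599
time_s: 9.53
position: [0.413, -0.1329, 0.2182]
tcp_rot: [[-0.892, 0.452, 0.002], [0.452, 0.892, -0.004], [-0.004, -0.003, -1.0]]
force: [-0.1, -5.5, -1.1]
opening: 0.597
154.23259186781695 [-0.1521  0.003   0.0006] [-2.43   -4.9233  1.1193]
```

View pics/w6.png

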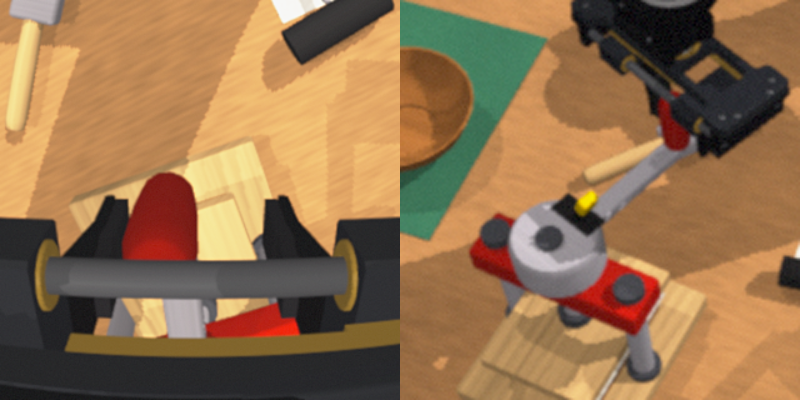

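The force is now about 5.5 N, so it is driving the screw. I'll continue in small batches until the force jumps.

```bash
python3 -m jog '[[[-0.2,7,0],[0,0,2.5],0.4],[[-0.6,13,0],[0,0,5],0.4],[[-1.5,20,0],[0,0,7.5],0.4],[[-2.3,26,0],[0,0,10],0.4],[[-3.5,33,0],[0,0,12.5],0.4],[[-5,39,0],[0,0,15],0.4]]'
python3 -m jog '[[[-0.2,7,0],[0,0,2.5],0.4],[[-0.6,13,0],[0,0,5],0.4],[[-1.5,20,0],[0,0,7.5],0.4],[[-2.3,26,0],[0,0,10],0.4]]'
python3 - <<'E'
from h import *
s=bot.read_state(); p=s["position"]; h=np.array([.550,-.199,p[2]])
print(np.degrees(np.arctan2(*(p-h)[[1,0]])),s["tcp_rot"].T@(h-p),s["tcp_rot"].T@s["force"])
E
```

```text
time_s: 10.13
position: [0.4348, -0.1003, 0.2182]
tcp_rot: [[-0.745, 0.667, 0.001], [0.667, 0.745, -0.004], [-0.003, -0.002, -1.0]]
force: [-0.0, -6.0, 0.7]
opening: 0.601
time_s: 10.47
position: [0.4518, -0.0844, 0.218]
tcp_rot: [[-0.62, 0.784, -0.004], [0.784, 0.62, -0.008], [-0.004, -0.008, -1.0]]
force: [-7.5, -16.0, 2.2]
opening: 0.6
130.58273731396557 [-0.1508  0.0059  0.0005] [ -7.8534 -15.8123  -1.9944]
```

```bash
python3 -m jog '[[[0,3,0],[0,0,0],0.4],[[0,5,0],[0,0,0],0.4],[[0,5,0],[0,0,0],0.4],[[0,5,0],[0,0,0],0.4]]'
```

```text
time_s: 10.8
position: [0.4549, -0.0805, 0.2178]
tcp_rot: [[-0.621, 0.784, -0.006], [0.784, 0.621, -0.006], [-0.001, -0.008, -1.0]]
force: [-6.7, -10.9, 2.7]
opening: 0.604
```

```bash
python3 -m jog '[[[-0.3,4,0],[0,0,1.5],0.4],[[-0.6,8,0],[0,0,3],0.4],[[-0.6,8,0],[0,0,3],0.4]]'; python3 -m jog '[[[0,4,0],[0,0,1.5],0.4],[[0,4,0],[0,0,1.5],0.4],[[0,4,0],[0,0,1.5],0.4]]';python3 - <<'E'
from h import *
import cv2
s=bot.read_state(); p=s["position"]; h=np.array([.550,-.199,p[2]])
print(np.degrees(np.arctan2(*(p-h)[[1,0]])),s["tcp_rot"].T@(h-p),s["tcp_rot"].T@s["force"])
f=vision.capture("wrist")[:,:,::-1]; s=vision.capture("side")[:,:,::-1]
cv2.imwrite("pics/w7.png",np.hstack([cv2.resize(f[120:440,160:480],(400,400)),cv2.resize(s[250:450,250:450],(400,400),interpolation=cv2.INTER_CUBIC)]))
E
```

```text
time_s: 11.05
position: [0.4594, -0.0776, 0.2175]
tcp_rot: [[-0.58, 0.814, -0.011], [0.814, 0.58, -0.009], [-0.001, -0.015, -1.0]]
force: [-10.9, -16.3, 5.4]
opening: 0.604
time_s: 11.3
position: [0.4618, -0.076, 0.2175]
tcp_rot: [[-0.56, 0.829, -0.013], [0.829, 0.56, -0.011], [-0.002, -0.016, -1.0]]
force: [-12.6, -18.2, 5.9]
opening: 0.601
125.64372411022636 [-0.1512  0.0042  0.0002] [ -8.0263 -20.6812  -5.5093]
```

View pics/w7.png

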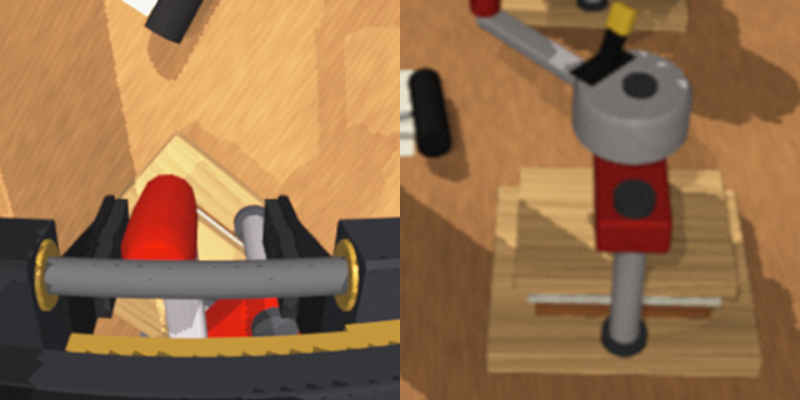

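The plate appears down on the block and the force has risen to 22 N against 6 N when driving. I'll check the plate drop numerically against the first image.

Run:
```python
from h import *
import cv2
a=cv2.imread("pics/side0.png"); b=vision.capture("side")[:,:,::-1].copy()
K=[proj("side",np.array([.47,-.199,z]))[1] for z in (.06,.055)]; print("expected px",K[1]-K[0])
for (x,y,w,h) in ((308,330,36,12),(310,345,40,50),(388,334,28,12),(306,376,40,16),(390,376,22,16)):
    T=a[y:y+h,x:x+w]; S=b[y-8:y+h+12,x-8:x+w+8]; up=lambda i:cv2.resize(i,None,fx=4,fy=4,interpolation=cv2.INTER_CUBIC)
    m=cv2.matchTemplate(up(S),up(T),cv2.TM_CCOEFF_NORMED); _,v,_,l=cv2.minMaxLoc(m); print((x,y),v,np.array(l)/4-8)
g=lambda i:cv2.resize(i[320:440,285:445],(400,300),interpolation=cv2.INTER_CUBIC)
cv2.imwrite("pics/cmp.png",np.hstack([g(a),g(b)]))
```

```text
expected px 2.2664707286139674
(308, 330) 0.5981619954109192 [2. 6.]
(310, 345) 0.5828685760498047 [ 8. -8.]
(388, 334) 0.755704402923584 [-0.75  1.5 ]
(306, 376) 0.2897145748138428 [ 8. -8.]
(390, 376) 0.9655765891075134 [0.   2.25]
```

View pics/cmp.png

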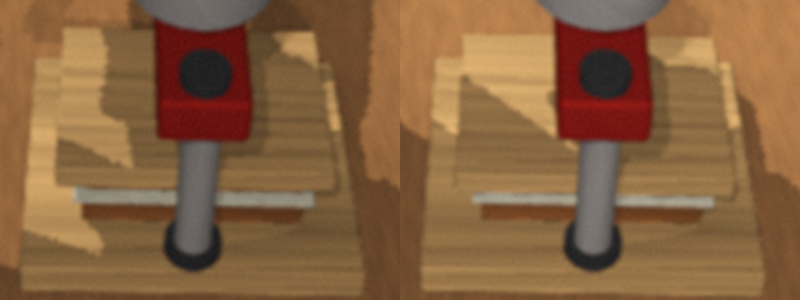

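The plate dropped about 2.25 px, against 2.27 px expected for the full 5 mm. I'll release by backing to centre, then rising.

```bash
python3 -m jog '[[[0,-5,0],[0,0,0],0.4],[[0,-10,0],[0,0,0],0.4],[[0,-15,0],[0,0,0],0.3],[[0,-15,0],[0,0,0],0.2],[[0,-15,0],[0,0,0],0.2],[[0,-15,-30],[0,0,0],0.2],[[0,-15,-60],[0,0,0],0.2],[[0,-15,-100],[0,0,0],0.2],[[0,-15,-130],[0,0,0],0.2],[[0,-15,-130],[0,0,0],0.2],[[0,-15,-130],[0,0,0],0.2]]'
python3 - <<'E'
from h import *
import cv2
a=cv2.imread("pics/side0.png"); b=vision.capture("side")[:,:,::-1].copy(); s=vision.capture("scene")[:,:,::-1]
x,y,w,h=390,376,22,16
T=a[y:y+h,x:x+w]; S=b[y-8:y+h+12,x-8:x+w+8]; up=lambda i:cv2.resize(i,None,fx=4,fy=4,interpolation=cv2.INTER_CUBIC)
_,v,_,l=cv2.minMaxLoc(cv2.matchTemplate(up(S),up(T),cv2.TM_CCOEFF_NORMED)); print(v,np.array(l)/4-8)
cv2.imwrite("pics/end.png",np.hstack([cv2.resize(b[150:450,200:500],(400,400)),cv2.resize(s[60:360,140:440],(400,400))]))
E
```

```text
time_s: 12.37
position: [0.4552, -0.0792, 0.3494]
tcp_rot: [[-0.555, 0.832, 0.004], [0.832, 0.555, -0.001], [-0.003, 0.003, -1.0]]
force: [-0.0, -0.4, -0.3]
opening: 0.8
0.9618921279907227 [0.5  2.25]
```

View pics/end.png

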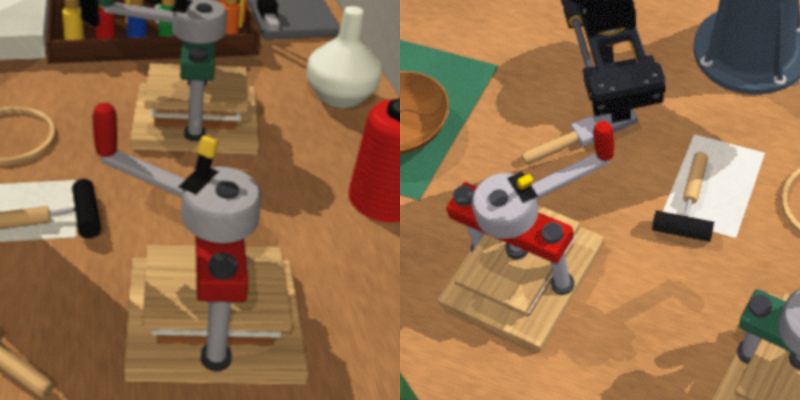

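The gripper is clear of everything, the lever still leans to the tightening side, the plate is down and the green press is untouched.

```bash
python3 -c "
from rig import bot
print(bot.hand_in())"
```

```text
the job is handed in; nothing more can be done
None
```

I closed the red press and handed the job in after about 12.4 s of robot time, but the hand-in reports no verdict.

- **Direction lever:** I pushed it over to the tightening side until it met its stop. The tip moved 34 mm and the force rose to 12 N. This also nudged the handle about 8° clockwise.
- **Swing back:** I swung the handle counter-clockwise to about 26° behind where it started. It ran free at about 1.4 N.
- **Tightening:** I swung it clockwise, driving the screw at about 6 N, until the force climbed to about 22 N at the stop.

**Last checks:**
- **Plate:** it had dropped 2.25 px in the side picture, against 2.27 px expected for the full 5 mm, and stayed there after release.
- **Lever and gripper:** the lever was still on the tightening side. The gripper was clear, with about 0.5 N on the force reading.
- **Green press:** it looked untouched, and the arm never went near it at knob height.

**Weak points:** I judged the screw angle only from the plate drop and the force. Of the five patches I used to measure the drop, only one matched well. Three did not track, and a weaker match gave 1.5 px. The force also dipped once, from about 18 to 13 N, before the final rise.

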